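# Free the hub carriage and slide the matching keyed hub onto the test shaft

## Task

Three hubs wait in the lanes of a carriage that is locked by a spring plunger: pull the plunger's black knob up and twist it counter-clockwise into its rest notch so that it stays retracted by itself. Slide the carriage until the hub whose keyway (it lies under the raised rib on the outside) lines up with the key on the test shaft stands straight in front of the shaft, then push that hub, without lifting it, onto the shaft fully home against the shoulder. Leave the other two hubs standing in their lanes, the plunger parked, and the things round about undisturbed.

Things in the scene. Friction and masses are not known exactly. Their poses are not given: they have to be found in the camera images.
- fixture: fixed test fixture: aluminium deck, top 12 mm above the table, from x = -80 to 125 and y = -240 to 220 mm. Origin on the table, under the row of hubs; x along the test shaft away from the robot, y left, z up. A grey pedestal (76 mm high, x = 86 to 116, y = -35 to 35 mm) behind the lanes holds the level shaft at y = 0.
- shaft_seat (a point): centre of the shaft's shoulder, at fixture x = 82, y = 0, z = 46 mm, axes like the fixture's. The steel shaft, 24 mm diameter, comes 44 mm out of it towards the robot, the last 14 mm tapering to 12 mm. A round-ended key 7 mm wide, up to 19.5 mm from the axis, lies along its TOP (12 o'clock), from the shoulder to 27 mm before it; a hub without a keyway there stops at the key.
- hub_top: loose steel hub, an arch 60 mm wide (y), 64 high (70 over a rib), 48 thick (x), 0.28 to 0.56 kg, foot on the deck in a carriage lane, oiled (friction 0.25), 1.5 mm play each side. Bore 28 mm diameter along x, 34 mm above the foot. Keyway, 10 mm wide, out to 22 mm from the bore axis, at the top (12 o'clock), under a 14 mm wide raised rib outside. Origin: centre of the underside; x towards the shaft; front face at x = -24 mm.
- hub_left: loose steel hub, an arch 60 mm wide (y), 64 high (70 over a rib), 48 thick (x), 0.28 to 0.56 kg, foot on the deck in a carriage lane, oiled (friction 0.25), 1.5 mm play each side. Bore 28 mm diameter along x, 34 mm above the foot. Keyway, 10 mm wide, out to 22 mm from the bore axis, at the upper left, towards +y (half past 10), under a 14 mm wide raised rib outside. Origin: centre of the underside; x towards the shaft; front face at x = -24 mm.
- hub_right: loose steel hub, an arch 60 mm wide (y), 64 high (70 over a rib), 48 thick (x), 0.28 to 0.56 kg, foot on the deck in a carriage lane, oiled (friction 0.25), 1.5 mm play each side. Bore 28 mm diameter along x, 34 mm above the foot. Keyway, 10 mm wide, out to 22 mm from the bore axis, at the upper right, towards -y (half past 1), under a 14 mm wide raised rib outside. Origin: centre of the underside; x towards the shaft; front face at x = -24 mm.
- carriage (a joint): position (m) of the dark steel carriage along the fixture's y: 0 at the start (locked), + to the left, -0.046 to 0.118, 2.5 N friction, stays put. Lane middles at fixture y = joint - 108, - 36 and + 36 mm: one faces the shaft at 0.108, 0.036 or -0.036. Dividers end 30 mm, front bar (x = -44 to -32 mm) 22 mm above the table. The plunger's pin locks it until lifted 6 mm.
- carriage_tab (a point): middle of the top edge of the carriage's upright tab, by which it is pushed or pinched: 10 mm thick in y, 34 mm long in x, reaching from 14 mm to 60 mm above the table, at fixture x = -60 mm, y = joint + 99 mm, at the left end of the front bar; axes like the fixture's.
- plunger_lift (a joint): height (m) the plunger is pulled up: 0 at the start (locked), up to 0.018; a spring pulls it down, 3 N at 0, 7.5 N at 0.015. It must be lifted over 13 mm to turn; parked in the rest notch it reads 0.009, so it comes down a little after the turn.
- plunger_turn (a joint): turn in rad of the plunger's knob about the vertical, 0 at the start, positive counter-clockwise seen from above; the rest notch is at 1.22 (70 degrees), about 0.1 of play, end stop at 1.28.
- plunger_knob (a point): centre of the plunger's black bar knob, on the grey housing at the right end of the carriage: 12 mm thick (its x), 42 long (its y), 24 high, centre 76 mm above the table when locked; axes turn with the knob, at the start like the fixture's. The collar under it ends 61 mm above the table; hubs, up to 82 mm high, begin 40 mm to its left.
- tape: loose roll of white tape, 58 mm across, 24 mm high, on the deck at the back left; bystander; origin under its centre.
- mould_a: loose brown rubber mould block, 50 x 77 x 22 mm, on the deck at the back right; bystander; origin under its centre.
- mould_b: loose brown rubber mould block, 50 x 77 x 22 mm, on the table left of the fixture; bystander; origin under its centre.
- cutters: loose side cutters with blue handles, 60 x 105 x 12 mm, on the table right of the fixture; bystander; origin under their centre.
Not all that is in view belongs to the job. Leave any orange look-alike of the hub_right alone. What is shaped like the hub_left but pink is not meant.

How it is judged:
By the outcome, as a careful person would: the job done as asked, in the order asked, and still so for the second after the job is handed in, with the robot touching nothing.
It also fails if it takes over 54 s, if anything falls off the work surface, if the arm or the gripper's body presses on something with over 40 N, if the wrist force passes 120 N, or if a joint passes its speed limit or range.

## Robot

A 6-joint arm with a two-finger parallel gripper is mounted at the origin on the work surface; the furniture and walls round the work are solid. World frame = base frame: x ahead of the robot, y to its left, z up, the work surface at z = 0. Lengths are in m, angles in rad, forces in N, time in s.
With the tool pointing down it reaches from about 0.35 to 0.85 m from the base axis. Payload 8.1 kg.
Tool frame: the origin (TCP) lies on the mounting face of the last link; the fingertips stand 186 mm ahead of it and the grasp point (between the pads) lies 167 mm ahead of it; y points along the fingers, x is the direction in which the jaws open and shut, and the axes are right-handed (so a half turn about y gives the same grasp; the last joint's range is limited). The gripper opens to 93 mm and grips with 3 to 60 N. Pads are 15 mm wide; open, the fingers measure 128 mm over their backs; the gripper's body (75 mm by 188 mm) begins 65 mm behind the grasp point.
Start: joints at [-1.252, 0.13, 1.488, -0, 1.523, -0.085], TCP at [0.236, -0.552, 0.405] pointing down, gripper open.
Joint ranges: [-2.96, 2.96], [-0.89, 2.26], [0.02, 2.5], [-1.34, 4.48], [0, 2.73], [-2.66, 2.66]. Speed limits (rad/s): [2.39, 2.39, 2.79, 3.14, 3.14, 3.14].

## Interface

Orientations are given as a rotation vector (axis times angle).
In Python, from plant import robot, imaging gives the robot as it stands.
- The arm moves only by the shell command python3 -m inch 'ROWS' [OPENING] [FORCE]. ROWS is JSON, a list of rows, each an object of numbers: "x", "y", "z": the shift along the tool's x, y, z in mm; "twist": the turn about the tool's y in rad. In form: [{"x": .., "y": .., "z": .., "twist": ..}, ...]. A call has 1 to 12 rows; each row shifts and turns the commanded pose from where the row before left it, along the tool's axes as they then stand; what a row does not reach is not made up. A row lasts 1/10 s, in which the tool goes at most 50 mm and 8.59 degrees, less where a joint would pass 70% of its speed; a pose out of reach is approached as far as the arm can. A call with a gripper value outside its range is refused whole. OPENING is the gripper command: -1 is shut, 1 is fully open, values between are in proportion, set as the call begins (- or left out, the last holds). The fingers move at their own pace and stop on an object; FORCE is the grip in N (left out, the last holds). Time passes only in rows, so rows that do not move let the fingers close. It gives the time, the measured TCP pose, the force and the opening at its end, in the units of the state.
- robot.read_state(): the state, without advancing time (a new reading comes with each control period).
- imaging.read_camera(name): name is "side" or "top" or "wrist"; returns a dict with "color" (400x640x3 uint8, red, green, blue), "depth" (400x640 float32, m along the optical axis (not along the pixel's ray), 0 where there is no reading), "fx", "fy", "cx", "cy" (pixels), "rvec" (rotation vector, rad) and "tvec" (3), from world to camera coordinates, as OpenCV has them; the wrist camera has in their place "tool_from_camera" (4x4, takes a point from camera to tool coordinates, whose origin is the TCP and whose axes are the tool frame's). Camera axes: x right, y down, z forward; pixel columns grow to the right and rows downward; lengths in m; the calibration is good to about 2 mm. A picture is of the moment at which its call begins: read the wrist's pose just before it.
- robot.close_job(): hands the job in, once; it reports no verdict.
The state is a dict: "t": time; "q": joint angles; "dq": joint speeds; "joint_torque": joint torques, N m; "tool_pos": TCP position; "orientation": TCP orientation; "force": force on the tool from outside, world axes, zero at the start; "wrist_torque": the same for the moment, N m; "opening": finger opening in m.
Only numpy, scipy, OpenCV 4.12 (cv2) and the standard library are available. Lean on these libraries where they do the work, as an engineer would, in place of code of your own. Each camera call takes 0.05 s, during which the arm holds its last target.

## Working session

There is one attempt and no reset: what is moved stays moved. The work goes in short steps, Python scripts to look and compute and a shell command to move; the robot and the scene stay as the last step left them, time stands still between calls to the robot, and variables do not carry over. Pictures are saved under pics/ and viewed, and the job is handed in when it is done.

```bash
ls; mkdir -p pics; python3 - <<'E'
from plant import robot, imaging
import cv2,numpy as np
s=robot.read_state(); print({k:np.round(v,4).tolist() for k,v in s.items()})
for n in ("side","top","wrist"):
    d=imaging.read_camera(n); cv2.imwrite(f"pics/{n}0.png",d["color"][:,:,::-1]); np.savez(f"pics/{n}0.npz",**d)
    print(n,{k:np.round(v,4).tolist() for k,v in d.items() if k not in("color","depth")})
E
```

```text
pics
{'t': 0.0, 'q': [-1.2524, 0.1311, 1.4893, 0.0, 1.523, -0.0855], 'dq': [-0.0008, 0.0006, -0.001, 0.0006, 0.0002, -0.0014], 'joint_torque': [-0.0006, -55.9831, -49.1771, 0.0769, 0.0356, -0.0001], 'tool_pos': [0.2357, -0.5515, 0.4037], 'orientation': [-1.3725, 0.9078, -0.9055], 'force': [0.4786, -0.496, -0.2371], 'wrist_torque': [0.0177, 0.0164, 0.0272], 'opening': 0.0929}
side {'fx': 493.3348, 'fy': 493.3348, 'cx': 323.8967, 'cy': 193.157, 'rvec': [1.9654, -0.2614, 0.1706], 'tvec': [-0.4846, 0.1255, 1.2174]}
top {'fx': 394.9808, 'fy': 394.9808, 'cx': 313.4719, 'cy': 190.2127, 'rvec': [2.1328, -2.1244, 0.213], 'tvec': [0.0226, 0.5145, 1.0185]}
wrist {'fx': 326.6523, 'fy': 326.6523, 'cx': 319.0318, 'cy': 202.8399, 'tool_from_camera': [[1.0, 0.001, 0.0009, 0.0004], [-0.0005, -0.279, 0.9603, 0.0198], [0.0012, -0.9603, -0.279, 0.077], [0.0, 0.0, 0.0, 1.0]]}
```

View pics/side0.png

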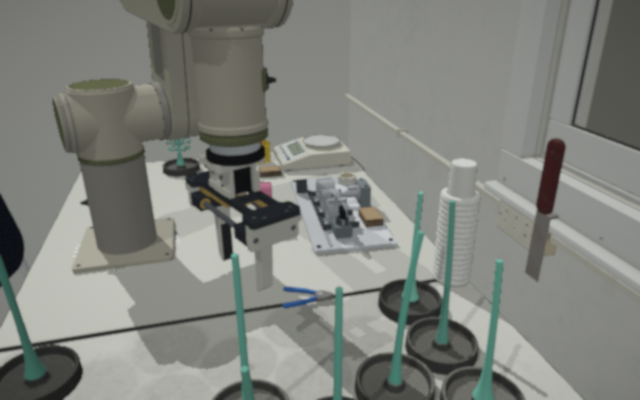

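View pics/top0.png

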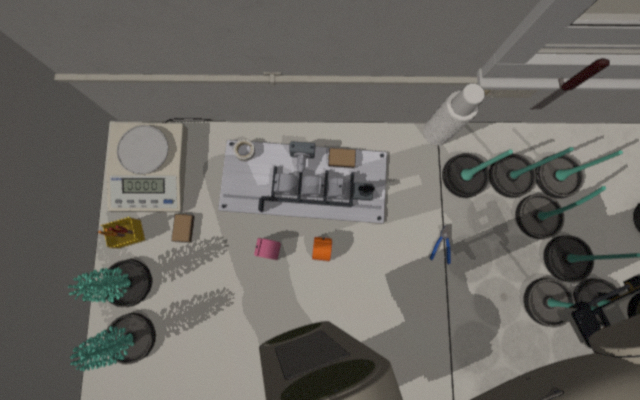

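View pics/wrist0.png

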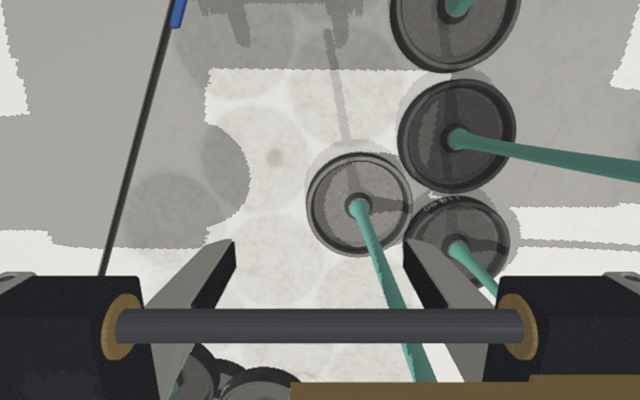

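The top view shows the fixture at about (220-388, 140-222): lanes at (288,183), (313,185) and (340,186), knob at (366,190), tab near (263,203), shaft at (300,155). The pink (267,248) and orange (322,248) look-alikes stand on the table in front of the fixture.

```bash
cat > h.py <<'E'
import numpy as np,cv2
from scipy.spatial.transform import Rotation as R
def T(d):
    M=np.eye(4);M[:3,:3]=R.from_rotvec(d["rvec"]).as_matrix();M[:3,3]=np.ravel(d["tvec"]);return M
def ray(d,u,v,z):  # intersection with world height z
    M=np.linalg.inv(d.get("M",T(d)) if isinstance(d,dict) else T(d))
    c=M[:3,3]; r=M[:3,:3]@np.array([(u-d["cx"])/d["fx"],(v-d["cy"])/d["fy"],1]); return c+r*(z-c[2])/r[2]
def proj(d,p):
    M=T(d);q=M[:3,:3]@np.asarray(p)+M[:3,3];return np.array([d["fx"]*q[0]/q[2]+d["cx"],d["fy"]*q[1]/q[2]+d["cy"]])
def cloud(d,M=None):
    M=T(d) if M is None else M
    h,w=d["depth"].shape;u,v=np.meshgrid(np.arange(w),np.arange(h));z=d["depth"]
    P=np.stack([(u-d["cx"])/d["fx"]*z,(v-d["cy"])/d["fy"]*z,z],-1);I=np.linalg.inv(M);return P@I[:3,:3].T+I[:3,3]
E
python3 - <<'E'
from h import *
for n,(a,b,c,e),k in (("top",(210,130,400,230),4),("side",(270,150,420,260),5)):
    d=dict(np.load(f"pics/{n}0.npz")); cv2.imwrite(f"pics/{n}0c.png",cv2.resize(d["color"][b:e,a:c,::-1],None,fx=k,fy=k,interpolation=cv2.INTER_CUBIC))
d=dict(np.load("pics/top0.npz"))
P=cloud(d)
for u,v in ((230,180),(380,210),(288,183),(313,185),(340,186),(366,190),(300,240),(267,248),(322,248)): print(u,v,np.round(P[v,u],4))
s=np.array([0.2357,-.5515,.4037]);print(R.from_rotvec([-1.3725, 0.9078, -0.9055]).as_matrix().round(3))
E
```

```text
230 180 [0.5494 0.2583 0.0109]
380 210 [ 0.4662 -0.1602  0.0131]
288 183 [0.5282 0.0922 0.0756]
313 185 [0.5233 0.0263 0.0749]
340 186 [ 0.5195 -0.0444  0.0826]
366 190 [ 0.5097 -0.1128  0.0796]
300 240 [0.3835 0.0608 0.0014]
267 248 [0.3587 0.1445 0.065 ]
322 248 [0.3593 0.0023 0.0632]
[[ 0.393 -0.001  0.92 ]
 [-0.92   0.002  0.393]
 [-0.002 -1.     0.   ]]
```

View pics/top0c.png

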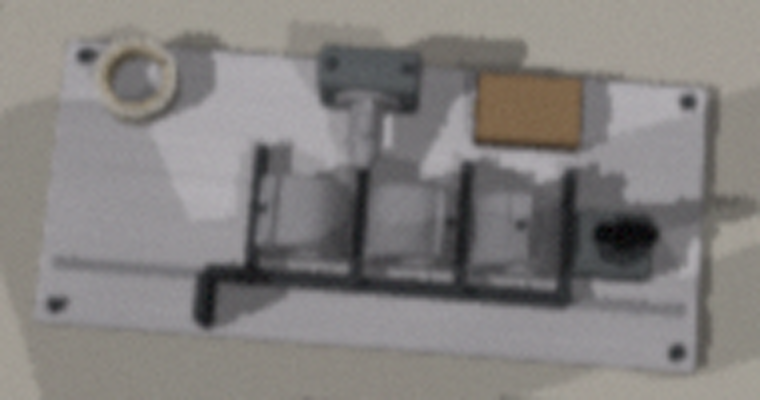

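View pics/side0c.png

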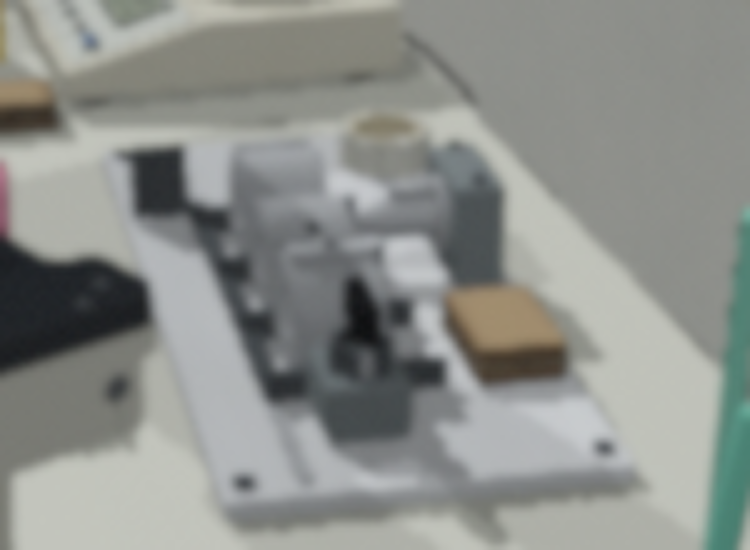

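```bash
cat >> h.py <<'E'
def fit2(F,W):
    # rigid 2D: W = t + R(a) F
    F=np.array(F,float);W=np.array(W,float)[:,:2];f=F.mean(0);w=W.mean(0);A=F-f;B=W-w
    a=np.arctan2((A[:,0]*B[:,1]-A[:,1]*B[:,0]).sum(),(A*B).sum());c,s=np.cos(a),np.sin(a);t=w-np.array([[c,-s],[s,c]])@f
    return a,t,W-(F@np.array([[c,-s],[s,c]]).T+t)
E
python3 - <<'E'
from h import *
d=dict(np.load("pics/top0.npz"));P=cloud(d)
px=[(65,45),(710,88),(695,370),(38,318)]
W=[ray(d,210+(u+.5)/4-.5,130+(v+.5)/4-.5,.012) for u,v in px]
F=[(.125,.22),(.125,-.24),(-.08,-.24),(-.08,.22)]
a,t,r=fit2(F,W);print(a,t,(r*1e3).round(1))
# hubs cloud in fixture frame
c,s=np.cos(a),np.sin(a)
Q=P.copy();xy=(P[...,:2]-t);Q[...,0]=c*xy[...,0]+s*xy[...,1];Q[...,1]=-s*xy[...,0]+c*xy[...,1]
m=(np.abs(Q[...,0])<.02)&(Q[...,2]>.05)&(np.abs(Q[...,1])<.25)
q=Q[m]*1e3
for y in range(-200,80,4):
    k=q[np.abs(q[:,1]-y)<2]
    if len(k):print(y,len(k),np.median(k[:,2]).round(1),end=" | ")
print()
g=d["color"].astype(int).sum(2);m=(g<70)&(Q[...,2]>.06)&(np.abs(Q[...,1]+.178)<.04)&(np.abs(Q[...,0])<.05)
print(m.sum(),Q[m].mean(0),P[m].mean(0))
E
```

```text
-0.06850568876892568 [0.52752556 0.06271351] [[-4.   1. ]
 [-1.4 -0.3]
 [ 1.4  2.5]
 [ 4.  -3.1]]
-196 6 83.2 | -192 11 85.2 | -188 10 77.4 | -184 15 86.1 | -180 14 67.0 | -176 22 66.3 | -172 16 63.8 | -168 14 86.2 | -164 14 79.0 | -160 9 86.1 | -156 6 83.4 | -136 9 54.7 | -132 22 61.8 | -128 21 66.6 | -124 19 69.3 | -120 22 72.0 | -116 21 74.7 | -112 22 80.2 | -108 21 81.9 | -104 25 80.9 | -100 23 76.5 | -96 23 72.9 | -92 23 71.8 | -88 24 69.6 | -84 22 64.6 | -80 25 57.9 | -76 4 51.2 | -64 11 67.2 | -60 21 70.9 | -56 22 73.6 | -52 24 71.9 | -48 22 72.6 | -44 23 73.6 | -40 21 75.4 | -36 22 75.9 | -32 22 74.4 | -28 24 74.2 | -24 23 73.5 | -20 22 71.3 | -16 19 68.3 | -12 22 65.5 | -8 19 58.5 | -4 5 51.4 | 8 10 53.1 | 12 26 61.3 | 16 23 65.1 | 20 23 69.6 | 24 25 73.0 | 28 21 74.3 | 32 24 74.2 | 36 22 76.0 | 40 23 75.6 | 44 21 73.8 | 48 23 73.4 | 52 21 71.6 | 56 26 73.5 | 60 20 73.2 | 64 21 68.9 | 68 4 65.0 | 
64 [-0.00256115 -0.17532737  0.08454599] [ 0.51296888 -0.11202729  0.08454599]
```

The depth profile across the lanes shows the rib at 82 mm at fixture y≈-108 in the right lane. The middle hub's rib bulges at y≈-60 and the left hub's at +60. So hub_top is in the right lane, top crop (500,220), and the carriage must go to +0.108.

Next I check the heights along the transit path.

```bash
python3 - <<'E'
from h import *
for n in("top","side"):
    d=dict(np.load(f"pics/{n}0.npz"));P=cloud(d)
    m=(d["depth"]>0)
    p=P[m]
    for y0 in np.arange(-.7,0.0,.1):
        o=[]
        for x0 in np.arange(.1,.7,.1):
            k=p[(p[:,0]>x0)&(p[:,0]<x0+.1)&(p[:,1]>y0)&(p[:,1]<y0+.1)]
            o.append(f"{np.percentile(k[:,2],99.5):.2f}" if len(k)>5 else "--")
        print(n,round(y0,1),o)
E
```

```text
top -0.7 ['0.02', '0.31', '0.25', '0.19', '0.25', '0.02']
top -0.6 ['0.02', '0.42', '0.02', '0.27', '0.28', '0.02']
top -0.5 ['0.35', '0.35', '-0.00', '-0.00', '0.25', '0.02']
top -0.4 ['0.66', '0.65', '0.01', '0.01', '0.05', '0.27']
top -0.3 ['0.68', '0.66', '0.01', '0.00', '0.00', '0.20']
top -0.2 ['0.67', '0.01', '0.00', '0.05', '0.09', '0.02']
top -0.1 ['0.72', '0.74', '0.07', '0.08', '0.09', '0.04']
side -0.7 ['0.58', '0.58', '0.34', '0.27', '0.25', '0.02']
side -0.6 ['0.58', '0.58', '0.58', '0.27', '0.28', '0.02']
side -0.5 ['0.57', '0.34', '-0.00', '-0.00', '0.25', '0.02']
side -0.4 ['0.57', '0.00', '0.01', '0.01', '0.02', '0.26']
side -0.3 ['0.00', '0.00', '0.01', '0.00', '0.00', '0.00']
side -0.2 ['0.01', '0.00', '0.00', '0.05', '0.09', '0.02']
side -0.1 ['0.50', '0.00', '0.00', '0.08', '0.08', '0.04']
```

```bash
python3 -m inch '[{"x":-37,"z":16},{"x":-37,"z":16},{"x":-37,"z":16},{"x":-37,"z":16},{"x":-37,"z":16},{"twist":-0.137},{"twist":-0.137},{"twist":-0.137},{"twist":-0.137},{"twist":-0.137},{"twist":-0.137},{"twist":-0.137}]' 1 30
python3 -m inch '[{"twist":-0.141},{"x":32.5,"z":32},{"x":32.5,"z":32},{"x":32.5,"z":32},{"x":32.5,"z":32},{"x":32.5,"z":32},{"x":32.5,"z":32},{"x":32.5,"z":32},{"x":32.5,"z":32},{}]'
cat >> h.py <<'E'
def snap(n,tag):
    from plant import robot,imaging
    s=robot.read_state();d=imaging.read_camera(n)
    if n=="wrist":
        B=np.eye(4);B[:3,:3]=R.from_rotvec(s["orientation"]).as_matrix();B[:3,3]=s["tool_pos"]
        M=np.linalg.inv(B@d["tool_from_camera"]);d["rvec"]=R.from_matrix(M[:3,:3]).as_rotvec();d["tvec"]=M[:3,3]
    np.savez(f"pics/{tag}.npz",**d);cv2.imwrite(f"pics/{tag}.png",d["color"][:,:,::-1])
    Rm=R.from_rotvec(s["orientation"]).as_matrix()
    print("t",s["t"],"tcp",np.round(s["tool_pos"],4),"yaw",round(float(np.arctan2(Rm[1,0],Rm[0,0])),4),"ydir",Rm[:,1].round(3),"F",np.round(s["force"],1),"op",s["opening"],"q",np.round(s["q"],2))
    return s,d
E
python3 -c "
from h import *
snap('wrist','w1')"
```

```text
t 0.15 tcp [ 0.2357 -0.5516  0.4039] yaw -1.167 ydir [-0.     0.001 -1.   ] F [ 0.9 -0.9  0.3] op 0.09303305269468341 q [-1.25  0.13  1.49 -0.    1.52 -0.09]$[0]: bad value
$[0]: bad value
```

View pics/w1.png

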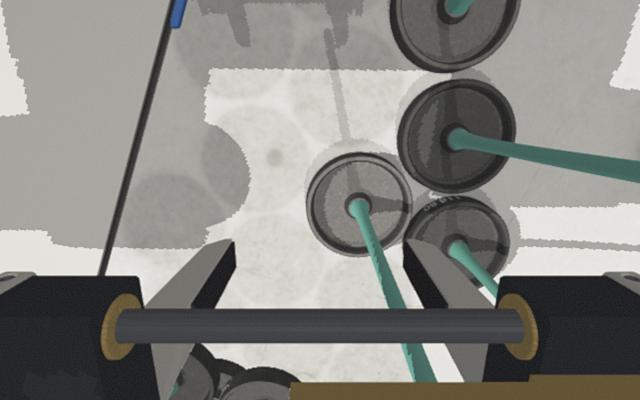

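Both calls were refused, so the arm is unmoved and the picture is the same as at the start. Every row probably needs all four keys.

```bash
python3 -m inch '[{"x":-37,"y":0,"z":16,"twist":0},{"x":-37,"y":0,"z":16,"twist":0},{"x":-37,"y":0,"z":16,"twist":0},{"x":-37,"y":0,"z":16,"twist":0},{"x":-37,"y":0,"z":16,"twist":0},{"x":0,"y":0,"z":0,"twist":-0.137},{"x":0,"y":0,"z":0,"twist":-0.137},{"x":0,"y":0,"z":0,"twist":-0.137},{"x":0,"y":0,"z":0,"twist":-0.137},{"x":0,"y":0,"z":0,"twist":-0.137},{"x":0,"y":0,"z":0,"twist":-0.137},{"x":0,"y":0,"z":0,"twist":-0.137}]' 1 30
```

```text
t: 1.4
tool_pos: [0.2366, -0.3501, 0.4046]
orientation: [-1.565, 0.159, -0.159]
force: [0.8, -0.9, 0.6]
opening: 0.0927
```

```bash
python3 -m inch '[{"x":0,"y":0,"z":0,"twist":-0.141},{"x":32.5,"y":0,"z":32,"twist":0},{"x":32.5,"y":0,"z":32,"twist":0},{"x":32.5,"y":0,"z":32,"twist":0},{"x":32.5,"y":0,"z":32,"twist":0},{"x":32.5,"y":0,"z":32,"twist":0},{"x":32.5,"y":0,"z":32,"twist":0},{"x":32.5,"y":0,"z":32,"twist":0},{"x":32.5,"y":0,"z":32,"twist":0},{"x":0,"y":0,"z":0,"twist":0}]'
python3 -c "
from h import *
snap('wrist','w1')"
```

```text
t: 2.4
tool_pos: [0.5158, -0.1086, 0.4039]
orientation: [-1.569, 0.049, -0.049]
force: [-0.8, -1.1, -0.2]
opening: 0.0931
t 2.4 tcp [ 0.5158 -0.1086  0.4039] yaw -0.0624 ydir [-0.     0.002 -1.   ] F [-0.8 -1.1 -0.2] op 0.09310060040727762 q [-0.31 -0.07  1.69  0.    1.52 -0.24]
```

View pics/w1.png

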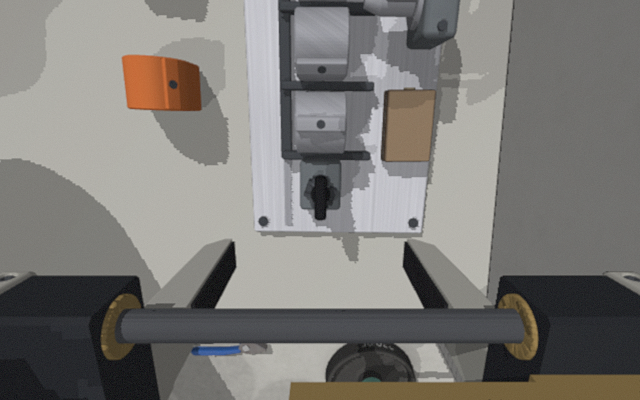

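The wrist view shows the black knob around (320,197) on its housing. The right-lane hub's centred rib is at (320,125) and the deck's right corners are near (254,231) and (423,235). I'll enlarge it to measure.

```bash
python3 - <<'E'
from h import *
d=dict(np.load("pics/w1.npz"));c=d["color"][80:250,230:450,::-1]
cv2.imwrite("pics/w1c.png",cv2.resize(c,None,fx=3.5,fy=3.5,interpolation=cv2.INTER_CUBIC))
E
```

```text
(no output)
```

View pics/w1c.png

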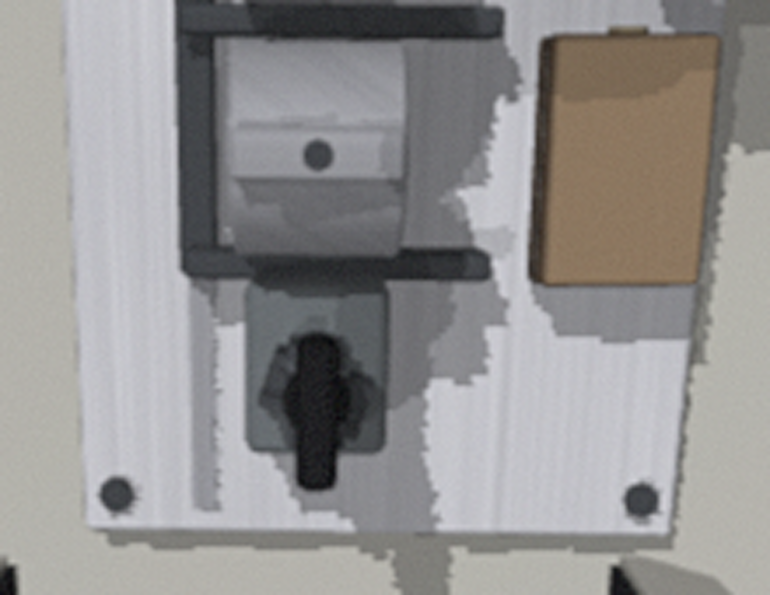

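```bash
python3 - <<'E'
from h import *
d=dict(np.load("pics/w1.npz"));P=cloud(d)
f=lambda u,v,z:ray(d,230+(u+.5)/3.5-.5,80+(v+.5)/3.5-.5,z)
A=f(88,527,.012);B=f(671,533,.012);L=f(66,2,.012)
print("corners",A,B,np.linalg.norm(A-B),"yaw from width",np.arctan2((B-A)[1],(B-A)[0]),"yaw from edge",np.arctan2((L-A)[1],(L-A)[0])-np.pi/2)
for u,v,z in((317,337,.088),(317,490,.088)):print("knob end",f(u,v,z))
m=(P[...,2]>.078)&(P[...,2]<.1)&(d["color"].astype(int).sum(2)<90)
m[:, :300]=0;m[:,345:]=0;m[:165]=0;m[225:]=0
p=P[m];print(len(p),p.mean(0),p.min(0),p.max(0))
E
```

```text
corners [ 0.43352505 -0.16906462  0.012     ] [ 0.63579492 -0.18374457  0.012     ] 0.20280188246177383 yaw from width -0.07244906870620985 yaw from edge -0.07665833756513529
knob end [ 0.51759023 -0.09156548  0.088     ]
knob end [ 0.51502589 -0.13410317  0.088     ]
266 [ 0.51725946 -0.11111155  0.0870016 ] [ 0.51019549 -0.13381442  0.07874636] [ 0.52325487 -0.09356692  0.09068394]
```

Fixture estimate: origin (0.5297, 0.0646), yaw -0.073. Knob centre (0.5166, -0.1125). I align and descend to a grasp height of 85 mm, with the tips above the collar.

```bash
python3 -m inch '[{"x":1.1,"y":0,"z":-3.8,"twist":0.011},{"x":0,"y":38,"z":0,"twist":0},{"x":0,"y":38,"z":0,"twist":0},{"x":0,"y":38,"z":0,"twist":0},{"x":0,"y":30,"z":0,"twist":0},{"x":0,"y":8,"z":0,"twist":0},{"x":0,"y":0,"z":0,"twist":0},{"x":0,"y":0,"z":0,"twist":0}]' -0.4 25
python3 -c "
from h import *
snap('wrist','w2')"
```

```text
t: 3.25
tool_pos: [0.5145, -0.117, 0.2547]
orientation: [-1.571, 0.06, -0.064]
force: [0.8, -0.2, 0.3]
opening: 0.0335
t 3.25 tcp [ 0.5145 -0.117   0.2547] yaw -0.0792 ydir [ 0.002 -0.001 -1.   ] F [ 0.8 -0.2  0.3] op 0.033496858229102144 q [-0.32  0.06  1.85 -0.    1.23 -0.24]
```

View pics/w2.png

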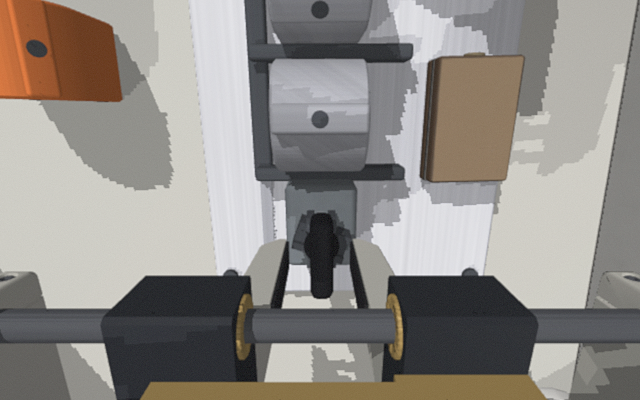

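The knob (320,255) is centred between the fingers (287 and 353). The measured pose differs by a few mm from the commanded one, so I re-read the state.

```bash
python3 - <<'E'
from h import *
from plant import robot
s=robot.read_state();print(np.round(s["tool_pos"],4),np.round(s["dq"],3))
d=dict(np.load("pics/w2.npz"));P=cloud(d)
m=(P[...,2]>.08)&(P[...,2]<.1)&(d["color"].astype(int).sum(2)<90)
m[:, :300]=0;m[:,345:]=0;m[:200]=0;m[305:]=0
p=P[m];print(len(p),p.mean(0),np.percentile(p,2,0),np.percentile(p,98,0))
E
python3 -m inch '[{"x":0,"y":0,"z":0,"twist":0},{"x":0,"y":0,"z":0,"twist":0}]'
python3 -c "
from plant import robot
print(robot.read_state()['tool_pos'])"
```

```text
[ 0.5148 -0.1168  0.2551] [ 0.007 -0.004 -0.006 -0.001 -0.002 -0.   ]
635 [ 0.51686629 -0.10918053  0.0866061 ] [ 0.51034228 -0.132688    0.08102135] [ 0.52247627 -0.0938753   0.08880638]
t: 3.5
tool_pos: [0.5146, -0.1163, 0.2543]
orientation: [-1.571, 0.059, -0.063]
force: [0.2, -0.4, -0.2]
opening: 0.0281
[ 0.51463541 -0.11625796  0.25427263]
```

```bash
python3 -m inch '[{"x":1.8,"y":2,"z":3.4,"twist":-0.006},{"x":0,"y":0,"z":0,"twist":0},{"x":0,"y":0,"z":0,"twist":0}]'
python3 -c "
from h import *
snap('wrist','w3')"
python3 -m inch '[{"x":0,"y":0,"z":0,"twist":0},{"x":0,"y":0,"z":0,"twist":0},{"x":0,"y":0,"z":0,"twist":0},{"x":0,"y":0,"z":0,"twist":0},{"x":0,"y":0,"z":0,"twist":0}]' -1 30
python3 -c "
from h import *
snap('wrist','w4')"
```

```text
t: 3.8
tool_pos: [0.5161, -0.1125, 0.2507]
orientation: [-1.57, 0.056, -0.056]
force: [-0.2, 0.8, -0.5]
opening: 0.0279
t 3.8 tcp [ 0.5161 -0.1125  0.2507] yaw -0.0715 ydir [-0.  0. -1.] F [-0.2  0.8 -0.5] op 0.02792963632246754 q [-0.31  0.07  1.85 -0.    1.23 -0.24]
t: 4.35
tool_pos: [0.5162, -0.1128, 0.2508]
orientation: [-1.57, 0.056, -0.057]
force: [2.3, -1.1, -0.5]
opening: 0.0118
t 4.35 tcp [ 0.5162 -0.1128  0.2508] yaw -0.0721 ydir [ 0. -0. -1.] F [ 2.3 -1.1 -0.5] op 0.011779254871692665 q [-0.31  0.07  1.85  0.    1.23 -0.24]
```

View pics/w4.png

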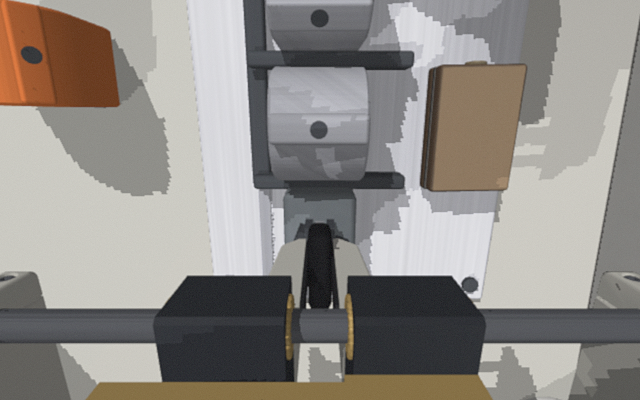

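The knob is gripped at an opening of 11.8 mm with low force. Now I lift.

```bash
python3 -m inch '[{"x":0,"y":-4,"z":0,"twist":0},{"x":0,"y":-4,"z":0,"twist":0},{"x":0,"y":-4,"z":0,"twist":0},{"x":0,"y":-4,"z":0,"twist":0},{"x":0,"y":0,"z":0,"twist":0},{"x":0,"y":0,"z":0,"twist":0}]'
python3 -c "
from h import *
snap('wrist','w5')"
```

```text
t: 5.0
tool_pos: [0.5161, -0.1128, 0.2666]
orientation: [-1.57, 0.056, -0.057]
force: [5.4, -0.6, -9.1]
opening: 0.0116
t 5.0 tcp [ 0.5161 -0.1128  0.2666] yaw -0.072 ydir [ 0.  0. -1.] F [ 5.4 -0.6 -9.1] op 0.01160881693686837 q [-0.31  0.05  1.83  0.    1.26 -0.24]
```

```bash
python3 -m inch '[{"x":0,"y":0,"z":0,"twist":-0.12},{"x":0,"y":0,"z":0,"twist":-0.12},{"x":0,"y":0,"z":0,"twist":-0.12},{"x":0,"y":0,"z":0,"twist":-0.12},{"x":0,"y":0,"z":0,"twist":-0.12},{"x":0,"y":0,"z":0,"twist":-0.12},{"x":0,"y":0,"z":0,"twist":0},{"x":0,"y":0,"z":0,"twist":0}]'
python3 -c "
from h import *
snap('wrist','w6')"
```

```text
t: 5.85
tool_pos: [0.5157, -0.1129, 0.2662]
orientation: [-1.511, -0.503, 0.506]
force: [1.0, -2.6, -9.0]
opening: 0.0116
t 5.85 tcp [ 0.5157 -0.1129  0.2662] yaw 0.6444 ydir [-0.001 -0.    -1.   ] F [ 1.  -2.6 -9. ] op 0.011561172728432292 q [-0.31  0.05  1.83 -0.    1.26 -0.96]
```

View pics/w6.png

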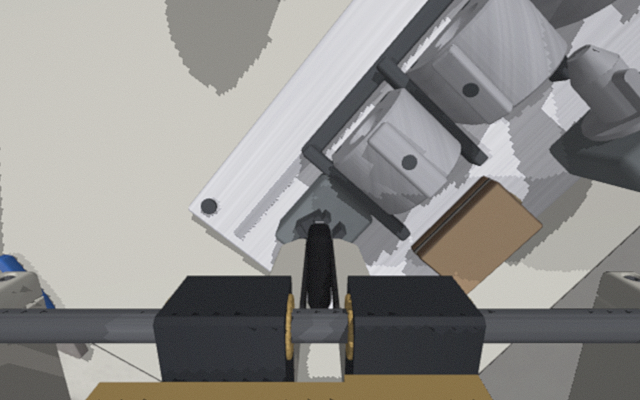

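The knob (318,255) is turning with the gripper and the force is still about 9 N. I continue to a total of about 1.22.

```bash
python3 -m inch '[{"x":0,"y":0,"z":0,"twist":-0.12},{"x":0,"y":0,"z":0,"twist":-0.12},{"x":0,"y":0,"z":0,"twist":-0.12},{"x":0,"y":0,"z":0,"twist":-0.12},{"x":0,"y":0,"z":0,"twist":-0.02},{"x":0,"y":0,"z":0,"twist":0},{"x":0,"y":0,"z":0,"twist":0}]'
python3 -c "
from h import *
snap('wrist','w7')"
```

```text
t: 6.6
tool_pos: [0.5157, -0.1128, 0.2663]
orientation: [-1.38, -0.889, 0.891]
force: [-1.6, -3.1, -8.8]
opening: 0.0118
t 6.6 tcp [ 0.5157 -0.1128  0.2663] yaw 1.1445 ydir [-0.002  0.    -1.   ] F [-1.6 -3.1 -8.8] op 0.011768075806751372 q [-0.31  0.05  1.83 -0.    1.26 -1.46]
```

```bash
python3 -m inch '[{"x":0,"y":2,"z":0,"twist":0},{"x":0,"y":2,"z":0,"twist":0},{"x":0,"y":2,"z":0,"twist":0},{"x":0,"y":0,"z":0,"twist":0},{"x":0,"y":0,"z":0,"twist":0}]'
python3 -m inch '[{"x":0,"y":1,"z":0,"twist":0},{"x":0,"y":0,"z":0,"twist":0},{"x":0,"y":0,"z":0,"twist":0}]'
```

```text
t: 7.15
tool_pos: [0.5158, -0.1127, 0.2605]
orientation: [-1.379, -0.891, 0.893]
force: [-4.2, -1.7, -7.3]
opening: 0.0118
t: 7.45
tool_pos: [0.5158, -0.1127, 0.2598]
orientation: [-1.379, -0.891, 0.893]
force: [-5.8, -1.6, -3.8]
opening: 0.0117
```

The axial force falls as the plunger seats in the notch. I open a little, rise and look.

```bash
python3 -m inch '[{"x":0,"y":0,"z":0,"twist":0},{"x":0,"y":0,"z":0,"twist":0},{"x":0,"y":0,"z":0,"twist":0},{"x":0,"y":0,"z":0,"twist":0},{"x":0,"y":-20,"z":0,"twist":0},{"x":0,"y":-30,"z":0,"twist":0},{"x":0,"y":-40,"z":0,"twist":0},{"x":0,"y":-40,"z":0,"twist":0},{"x":0,"y":0,"z":0,"twist":0}]' -0.4
python3 -c "
from h import *
s,d=snap('wrist','w8');P=cloud(d)
m=(P[...,2]>.075)&(P[...,2]<.115)&(d['color'].astype(int).sum(2)<90)
m[:,:280]=0;m[:,365:]=0;m[:140]=0;m[265:]=0
p=P[m];print(len(p),p.mean(0),np.percentile(p,[2,98],0)); 
q=p[p[:,2]>.085][:,:2];
import cv2;print(cv2.minAreaRect((q*1000).astype(np.float32)), np.percentile(p[:,2],[50,80,95]))
"
```

```text
t: 8.35
tool_pos: [0.5178, -0.1132, 0.3972]
orientation: [-1.389, -0.9, 0.887]
force: [-0.1, -0.2, 0.0]
opening: 0.0279
t 8.35 tcp [ 0.5178 -0.1132  0.3972] yaw 1.1481 ydir [ 0.011 -0.003 -1.   ] F [-0.1 -0.2  0. ] op 0.02786224304510894 q [-0.31 -0.06  1.7   0.    1.49 -1.46]
229 [ 0.51237257 -0.11251975  0.09435174] [[ 0.49599643 -0.12375154  0.07535579]
 [ 0.53263877 -0.10203304  0.09816017]]
((515.1611328125, -112.9353256225586), (11.590703010559082, 40.385643005371094), 65.51123809814453) [0.09587653 0.09679671 0.09770092]
```

View pics/w8.png

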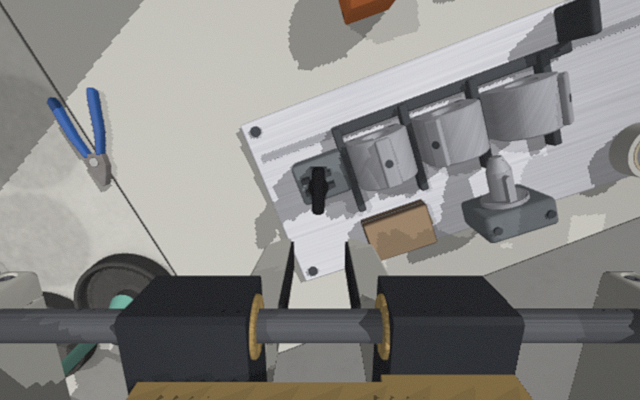

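The knob top now reads 97 mm, which is 9 mm up, and the bar lies at 65.5° in the world (1.217 rad from the start). The plunger is parked. Next, the tab.

```bash
python3 -m inch '[{"x":0,"y":0,"z":0,"twist":-0.117},{"x":0,"y":0,"z":0,"twist":-0.117},{"x":0,"y":0,"z":0,"twist":-0.117},{"x":39.5,"y":0,"z":8.8,"twist":0},{"x":39.5,"y":0,"z":8.8,"twist":0},{"x":39.5,"y":0,"z":8.8,"twist":0},{"x":39.5,"y":0,"z":8.8,"twist":0},{"x":39.5,"y":0,"z":8.8,"twist":0},{"x":39.5,"y":0,"z":8.8,"twist":0},{"x":39.5,"y":0,"z":8.8,"twist":0},{"x":0,"y":0,"z":0,"twist":0},{"x":0,"y":0,"z":0,"twist":0}]'
python3 -c "
from h import *
snap('wrist','w9')"
```

```text
t: 9.6
tool_pos: [0.4741, 0.168, 0.3885]
orientation: [-1.241, -1.157, 1.159]
force: [-0.3, -0.5, -0.0]
opening: 0.0279
t 9.6 tcp [0.4741 0.168  0.3885] yaw 1.5015 ydir [-0.002 -0.001 -1.   ] F [-0.3 -0.5 -0. ] op 0.027882579933837828 q [ 0.24 -0.13  1.77 -0.    1.49 -1.26]
```

View pics/w9.png

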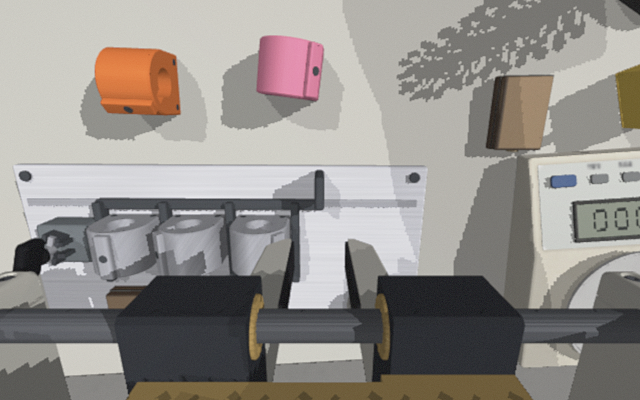

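The tab is at (319,190), straight under the tool's jaw centre column. The deck's front corners are at (16,164) and (427,167). I enlarge to refine.

```bash
python3 - <<'E'
from h import *
d=dict(np.load("pics/w9.npz"))
a=d["color"][150:220,0:130,::-1];b=d["color"][150:220,300:440,::-1]
cv2.imwrite("pics/w9c.png",cv2.resize(np.hstack([a[:,:60],b]),None,fx=4,fy=4,interpolation=cv2.INTER_CUBIC))
P=cloud(d)
m=(P[...,2]>.052)&(P[...,2]<.07)&(d["color"].astype(int).sum(2)<190)
m[:,:300]=0;m[:,340:]=0;m[:160]=0;m[220:]=0
p=P[m];print(len(p),p.mean(0),cv2.minAreaRect((p[:,:2]*1000).astype(np.float32)))
E
```

```text
41 [0.4703273  0.16432546 0.05807504] ((474.27593994140625, 163.2993927001953), (6.520699977874756, 32.113731384277344), 73.56558227539062)
```

View pics/w9c.png

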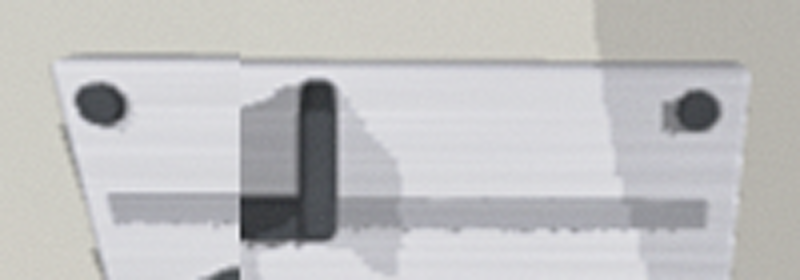

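```bash
python3 - <<'E'
from h import *
d=dict(np.load("pics/w9.npz"))
A=ray(d,13.6,165.1,.012);B=ray(d,426.4,166.4,.012);print(A,B,np.linalg.norm(A-B),"yaw",np.arctan2(B[1]-A[1],B[0]-A[0])-np.pi/2)
for u,v in((318,109),(318,239),(303,174),(334,174)):print(ray(d,300+(u+.5)/4-.5-60,150+(v+.5)/4-.5,.06))
a,t,r=fit2([(-.08,-.24),(-.08,.22)],[A,B]);print(a,t,r*1e3)
E
```

```text
[ 0.43317578 -0.1675497   0.012     ] [0.46546658 0.28611775 0.012     ] 0.4548151913732532 yaw -0.07105741975077384
[0.45929556 0.16811927 0.06      ]
[0.49198482 0.16589382 0.06      ]
[0.47515794 0.16336982 0.06      ]
[0.4756705  0.17091859 0.06      ]
-0.07105741975077383 [0.52982928 0.06357898] [[ 0.18405458  2.58586234]
 [-0.18405458 -2.58586234]]
```

```bash
python3 -m inch '[{"x":-0.7,"y":0,"z":-2.4,"twist":0},{"x":0,"y":40,"z":0,"twist":0},{"x":0,"y":40,"z":0,"twist":0},{"x":0,"y":40,"z":0,"twist":0},{"x":0,"y":30,"z":0,"twist":0},{"x":0,"y":0,"z":0,"twist":0},{"x":0,"y":0,"z":0,"twist":0}]'
python3 -c "
from h import *
snap('wrist','w10')"
```

```text
t: 10.35
tool_pos: [0.4772, 0.1656, 0.24]
orientation: [-1.243, -1.154, 1.156]
force: [0.6, -0.9, 0.6]
opening: 0.0278
t 10.35 tcp [0.4772 0.1656 0.24  ] yaw 1.4974 ydir [-0.001 -0.    -1.   ] F [ 0.6 -0.9  0.6] op 0.027822436533749186 q [ 0.23  0.02  1.92 -0.    1.21 -1.26]
```

View pics/w10.png

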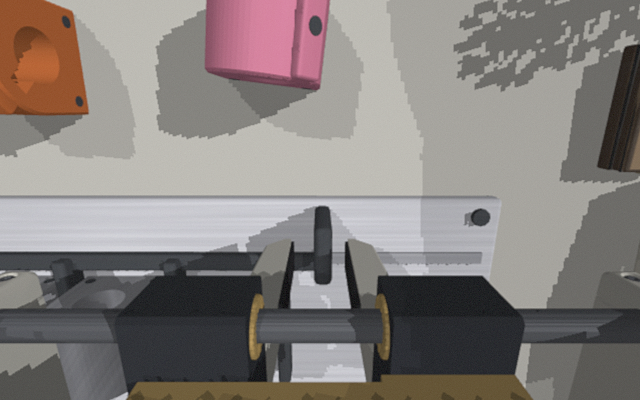

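The tab (323,245) lies between the fingers. I go down 25 mm more and pinch.

```bash
python3 -m inch '[{"x":1.4,"y":12,"z":0,"twist":0},{"x":0,"y":12,"z":0,"twist":0},{"x":0,"y":0,"z":0,"twist":0},{"x":0,"y":0,"z":0,"twist":0}]'
python3 -m inch '[{"x":0,"y":0,"z":0,"twist":0},{"x":0,"y":0,"z":0,"twist":0},{"x":0,"y":0,"z":0,"twist":0},{"x":0,"y":0,"z":0,"twist":0},{"x":0,"y":0,"z":0,"twist":0}]' -1 30
python3 -c "
from h import *
snap('wrist','w11')"
```

```text
t: 10.8
tool_pos: [0.4767, 0.168, 0.2154]
orientation: [-1.242, -1.155, 1.157]
force: [0.2, 0.5, -0.1]
opening: 0.0279
t: 11.3
tool_pos: [0.4771, 0.1679, 0.2161]
orientation: [-1.243, -1.157, 1.156]
force: [0.6, -1.8, 2.6]
opening: 0.0099
t 11.3 tcp [0.4771 0.1679 0.2161] yaw 1.4989 ydir [ 0.001  0.    -1.   ] F [ 0.6 -1.8  2.6] op 0.00990428467525061 q [ 0.24  0.06  1.93 -0.    1.16 -1.26]
```

View pics/w11.png

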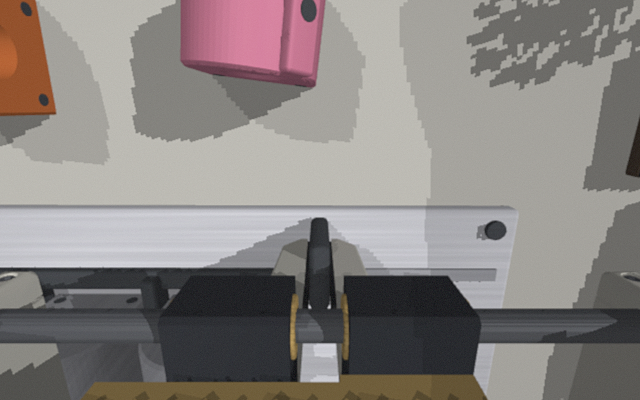

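Pinched at 9.9 mm with the carriage still at joint 0. Now I slide it left.

```bash
python3 -m inch '[{"x":4,"y":0,"z":0,"twist":0},{"x":10,"y":0,"z":0,"twist":0},{"x":12,"y":0,"z":0,"twist":0},{"x":12,"y":0,"z":0,"twist":0},{"x":12,"y":0,"z":0,"twist":0},{"x":12,"y":0,"z":0,"twist":0},{"x":12,"y":0,"z":0,"twist":0},{"x":12,"y":0,"z":0,"twist":0},{"x":10,"y":0,"z":0,"twist":0},{"x":4,"y":0,"z":0,"twist":0},{"x":0,"y":0,"z":0,"twist":0},{"x":0,"y":0,"z":0,"twist":0}]'
python3 -c "
from h import *
s,d=snap('top','t2');p=s['tool_pos']-np.array([.4771,.1679,.2161]);print(p, p[:2]@[.072,.9974])"
```

```text
t: 12.55
tool_pos: [0.4844, 0.2681, 0.2161]
orientation: [-1.242, -1.158, 1.155]
force: [1.6, 2.2, 2.4]
opening: 0.0096
t 12.55 tcp [0.4844 0.2681 0.2161] yaw 1.4991 ydir [ 0.001  0.001 -1.   ] F [1.6 2.2 2.4] op 0.00960983989808614 q [ 0.41  0.18  1.79  0.    1.17 -1.09]
[7.32169781e-03 1.00169168e-01 3.42377337e-05] 0.10043589077677906
```

```bash
python3 -m inch '[{"x":4,"y":0,"z":0,"twist":0},{"x":3.6,"y":0,"z":0,"twist":0},{"x":0,"y":0,"z":0,"twist":0},{"x":0,"y":0,"z":0,"twist":0},{"x":0,"y":0,"z":0,"twist":0}]'
python3 -c "
from h import *
s,d=snap('top','t2');p=s['tool_pos']-np.array([.4771,.1679,.2161]);print(p, p[:2]@[.072,.9974])
cv2.imwrite('pics/t2c.png',cv2.resize(d['color'][130:230,210:400,::-1],None,fx=4,fy=4,interpolation=cv2.INTER_CUBIC))"
```

```text
t: 13.1
tool_pos: [0.485, 0.2749, 0.2161]
orientation: [-1.243, -1.156, 1.156]
force: [2.0, -1.9, 5.0]
opening: 0.0101
t 13.1 tcp [0.485  0.2749 0.2161] yaw 1.4987 ydir [ 0.001 -0.    -1.   ] F [ 2.  -1.9  5. ] op 0.010082942607470195 q [ 0.42  0.19  1.78 -0.    1.17 -1.07]
[ 7.87386462e-03  1.06957839e-01 -1.18254153e-05] 0.1072466669076264
```

View pics/t2c.png

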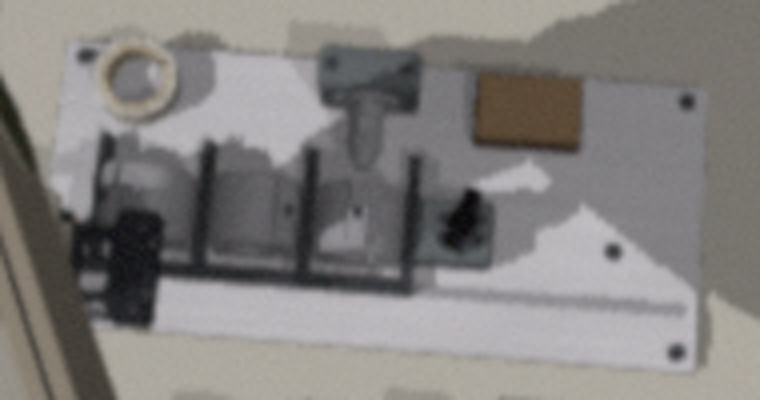

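The carriage slid with its housing and the parked knob came along. The centred-rib hub (355,212 in the crop) is now in front of the shaft (365,130). I trim +0.7 mm, release, and check alignment from above.

```bash
python3 -m inch '[{"x":0.7,"y":0,"z":0,"twist":0},{"x":0,"y":0,"z":0,"twist":0},{"x":0,"y":0,"z":0,"twist":0}]'
python3 -m inch '[{"x":0,"y":0,"z":0,"twist":0},{"x":0,"y":0,"z":0,"twist":0},{"x":0,"y":0,"z":0,"twist":0},{"x":0,"y":-20,"z":0,"twist":0},{"x":0,"y":-40,"z":0,"twist":0},{"x":0,"y":-40,"z":0,"twist":0},{"x":0,"y":-40,"z":0,"twist":0},{"x":0,"y":-20,"z":0,"twist":0},{"x":0,"y":0,"z":0,"twist":0}]' -0.4
```

```text
t: 13.45
tool_pos: [0.485, 0.2753, 0.2161]
orientation: [-1.244, -1.156, 1.156]
force: [1.0, -4.9, 6.1]
opening: 0.0096
t: 14.35
tool_pos: [0.4855, 0.2765, 0.3799]
orientation: [-1.244, -1.162, 1.151]
force: [0.8, 0.3, -0.0]
opening: 0.0277
```

```bash
python3 -m inch '[{"x":-35,"y":0,"z":-3.8,"twist":0},{"x":-35,"y":0,"z":-3.8,"twist":0},{"x":-35,"y":0,"z":-3.8,"twist":0},{"x":-35,"y":0,"z":-3.8,"twist":0},{"x":-35,"y":0,"z":-3.8,"twist":0},{"x":-34,"y":0,"z":-3.8,"twist":0},{"x":0,"y":0,"z":0,"twist":0},{"x":0,"y":0,"z":0,"twist":0}]'
python3 -c "
from h import *
s,d=snap('top','t3');s,d=snap('wrist','w12')
d=dict(np.load('pics/t3.npz'));cv2.imwrite('pics/t3.png',d['color'][:,:,::-1]);cv2.imwrite('pics/t3c.png',cv2.resize(d['color'][130:230,210:400,::-1],None,fx=4,fy=4,interpolation=cv2.INTER_CUBIC))"
```

```text
t: 15.15
tool_pos: [0.4921, 0.0654, 0.3741]
orientation: [-1.241, -1.153, 1.156]
force: [-0.3, 0.5, -0.0]
opening: 0.0281
t 15.15 tcp [0.4921 0.0654 0.3741] yaw 1.4971 ydir [-0.002  0.    -1.   ] F [-0.3  0.5 -0. ] op 0.02808239916128788 q [ 0.03 -0.14  1.81  0.    1.47 -1.47]
t 15.2 tcp [0.4921 0.0661 0.3744] yaw 1.4984 ydir [-0.002  0.    -1.   ] F [-0.3 -0.3 -0.6] op 0.02795270623924062 q [ 0.03 -0.14  1.81  0.    1.47 -1.47]
```

View pics/w12.png

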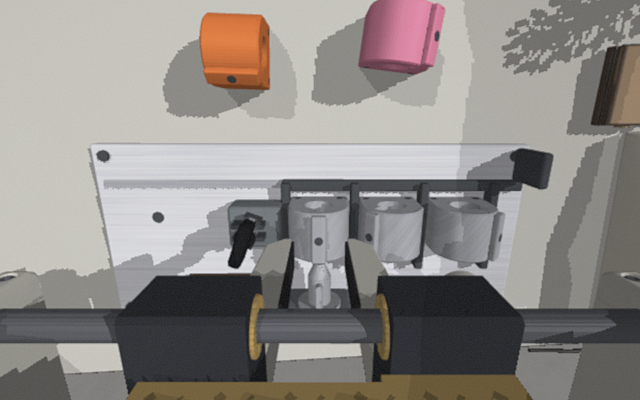

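View pics/t3c.png

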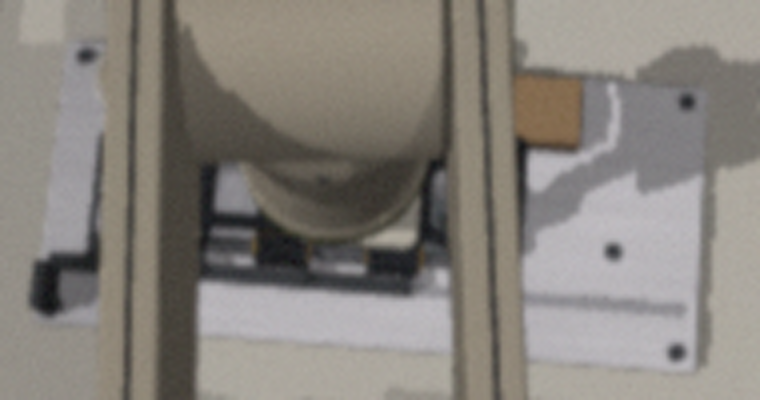

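The wrist view shows hub_top's rib (319,240) in line with the shaft (319,285). I measure both in a crop.

```bash
python3 - <<'E'
from h import *
d=dict(np.load("pics/w12.npz"))
cv2.imwrite("pics/w12c.png",cv2.resize(d["color"][170:320,230:400,::-1],None,fx=4,fy=4,interpolation=cv2.INTER_CUBIC))
E
```

```text
(no output)
```

View pics/w12c.png

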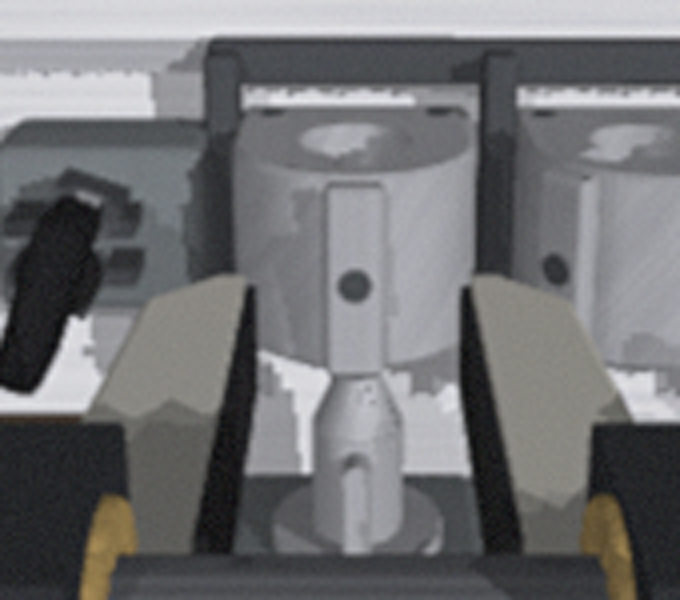

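```bash
python3 - <<'E'
from h import *
d=dict(np.load("pics/w12.npz"))
f=lambda u,v,z:ray(d,230+(u+.5)/4-.5,170+(v+.5)/4-.5,z)
a=-.072;t=np.array([.5298,.0641]);c,s=np.cos(a),np.sin(a)
def F(p):
    x,y=p[:2]-t;return np.round([(c*x+s*y)*1e3,(-s*x+c*y)*1e3],1)
for n,u,v,z in(("rib",355.5,186,.082),("rib dot",355,286,.082),("rib end",356,372,.082),("shaft",359,440,.052),("shaftL",315,470,.046),("shaftR",404,470,.046),("key",357,500,.0655),("divL",222,60,.03),("divR",500,60,.03)):print(n,F(f(u,v,z)))
E
```

```text
rib [-24.9  -1.8]
rib dot [-1.2 -1.9]
rib end [20.1 -1.6]
shaft [54.4 -0.9]
shaftL [ 66.7 -12.6]
shaftR [66.7 11.1]
key [63.6 -1.4]
divL [-41.3 -35.9]
divR [-41.4  34.9]
```

Hub rib y ≈ -1.7 and shaft y ≈ -1.1 in the same frame, so they are aligned within about 0.6 mm. I descend in front of the hub with the fingers slightly apart, tips above bar and dividers.

```bash
python3 -m inch '[{"x":-0.5,"y":0,"z":4,"twist":0},{"x":0,"y":40,"z":0,"twist":0},{"x":0,"y":40,"z":0,"twist":0},{"x":0,"y":40,"z":0,"twist":0},{"x":0,"y":24,"z":0,"twist":0},{"x":0,"y":0,"z":0,"twist":0},{"x":0,"y":0,"z":0,"twist":0}]' -0.57
python3 -c "
from h import *
s,d=snap('wrist','w13')
a=-.072;t=np.array([.5298,.0641]);c,q=np.cos(a),np.sin(a);x,y=s['tool_pos'][:2]-t;print(c*x+q*y,-q*x+c*y)"
```

```text
t: 15.95
tool_pos: [0.4883, 0.0663, 0.2321]
orientation: [-1.241, -1.156, 1.157]
force: [0.0, 1.0, 0.4]
opening: 0.0197
t 15.95 tcp [0.4883 0.0663 0.2321] yaw 1.5001 ydir [-0.001  0.    -1.   ] F [0.  1.  0.4] op 0.019716418140879537 q [ 0.03 -0.    1.95  0.    1.19 -1.47]
-0.04151605428570308 -0.0007690938354057764
```

View pics/w13.png

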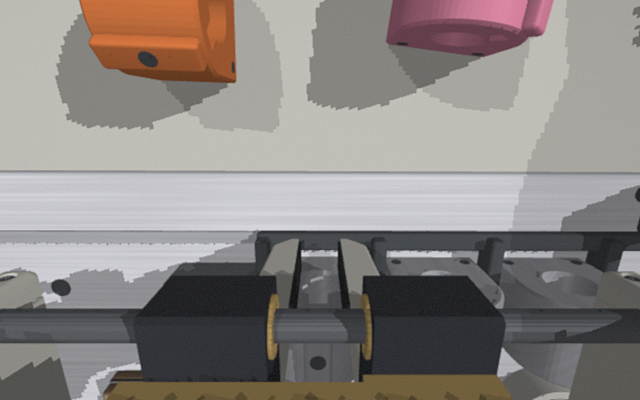

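The fingers are down in front of the hub's bore, with the front bar at row 240. I go 13 mm lower and then start the push.

```bash
cat > st.py <<'E'
from h import *
from plant import robot
s=robot.read_state();a=-.072;t=np.array([.5298,.0641]);c,q=np.cos(a),np.sin(a);x,y=s['tool_pos'][:2]-t
Rm=R.from_rotvec(s["orientation"]).as_matrix()
print("F x,y mm",round((c*x+q*y)*1e3,1),round((-q*x+c*y)*1e3,1),"z",round(s['tool_pos'][2]*1e3,1),"yaw",round(float(np.arctan2(Rm[1,0],Rm[0,0])),4),"F",np.round(s["force"],1),"op",round(s["opening"],4),"t",s["t"])
E
python3 -m inch '[{"x":0,"y":13,"z":0,"twist":0},{"x":0,"y":0,"z":0,"twist":0},{"x":0,"y":0,"z":0,"twist":0}]'; python3 st.py
python3 -m inch '[{"x":0,"y":0,"z":-4,"twist":0},{"x":0,"y":0,"z":-4,"twist":0},{"x":0,"y":0,"z":-4,"twist":0},{"x":0,"y":0,"z":-4,"twist":0},{"x":0,"y":0,"z":-4,"twist":0},{"x":0,"y":0,"z":0,"twist":0}]'; python3 st.py
```

```text
t: 16.3
tool_pos: [0.4885, 0.0657, 0.219]
orientation: [-1.242, -1.156, 1.156]
force: [-0.1, 0.1, -0.4]
opening: 0.0202
F x,y mm -41.3 -1.4 z 219.0 yaw 1.499 F [-0.1  0.1 -0.4] op 0.0202 t 16.3
t: 16.9
tool_pos: [0.509, 0.0641, 0.2188]
orientation: [-1.243, -1.156, 1.156]
force: [-0.5, -0.4, 0.2]
opening: 0.0202
F x,y mm -20.7 -1.5 z 218.8 yaw 1.4989 F [-0.5 -0.4  0.2] op 0.0202 t 16.9
```

```bash
python3 -c "
from h import *
s,d=snap('wrist','w14');s,d=snap('side','s14')
cv2.imwrite('pics/s14c.png',cv2.resize(d['color'][150:260,270:420,::-1],None,fx=5,fy=5,interpolation=cv2.INTER_CUBIC))"
```

```text
t 16.9 tcp [0.509  0.0641 0.2188] yaw 1.4989 ydir [ 0.001 -0.    -1.   ] F [-0.5 -0.4  0.2] op 0.02023133619782559 q [ 0.03  0.07  1.91 -0.    1.16 -1.47]
t 16.95 tcp [0.5087 0.0642 0.2187] yaw 1.499 ydir [ 0. -0. -1.] F [-0.3 -0.3 -0.3] op 0.020026098611387957 q [ 0.03  0.07  1.91 -0.    1.16 -1.47]
```

View pics/w14.png

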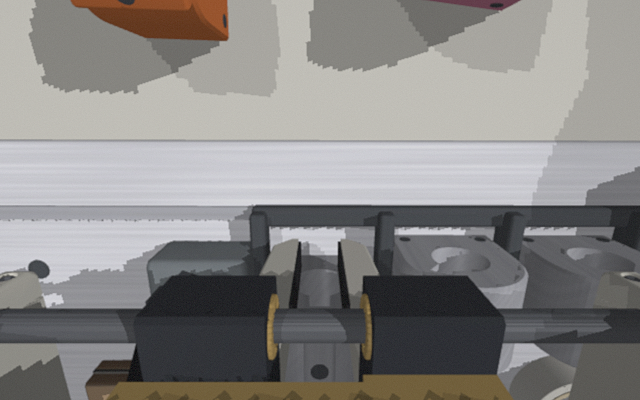

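View pics/s14c.png

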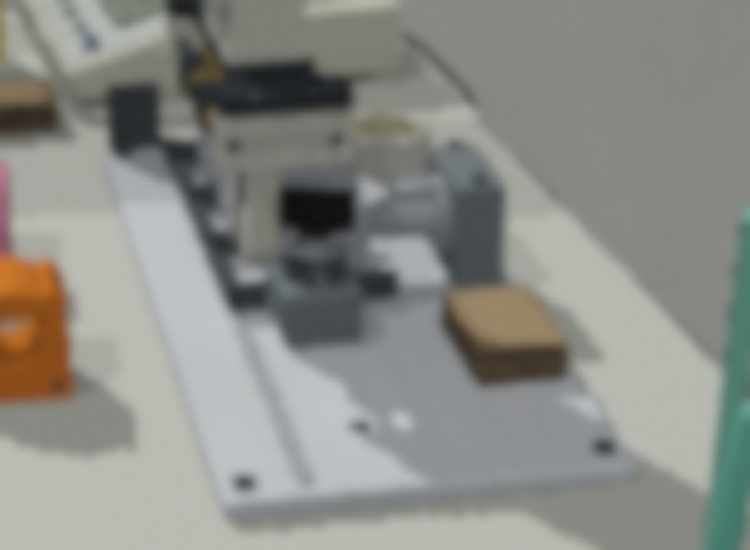

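The fingers are on the hub's front face, the hub's dot (320,370) stays between them, and there is no unexpected contact. I continue in stages with force checks.

```bash
python3 -m inch '[{"x":0,"y":0,"z":-3,"twist":0},{"x":0,"y":0,"z":-3,"twist":0},{"x":0,"y":0,"z":-3,"twist":0},{"x":0,"y":0,"z":-3,"twist":0},{"x":0,"y":0,"z":0,"twist":0}]'; python3 st.py
python3 -m inch '[{"x":0,"y":0,"z":-3,"twist":0},{"x":0,"y":0,"z":-3,"twist":0},{"x":0,"y":0,"z":-3,"twist":0},{"x":0,"y":0,"z":0,"twist":0}]'; python3 st.py
```

```text
t: 17.5
tool_pos: [0.5208, 0.0633, 0.2189]
orientation: [-1.243, -1.156, 1.156]
force: [-0.5, 0.3, 0.1]
opening: 0.0199
F x,y mm -8.9 -1.5 z 218.9 yaw 1.4989 F [-0.5  0.3  0.1] op 0.0199 t 17.5
t: 17.9
tool_pos: [0.5298, 0.0627, 0.2189]
orientation: [-1.243, -1.157, 1.156]
force: [-0.1, 0.5, 0.0]
opening: 0.0205
F x,y mm 0.1 -1.4 z 218.9 yaw 1.4989 F [-0.1  0.5  0. ] op 0.0205 t 17.9
```

The hub's rear face is now at the key's end. I go slowly.

```bash
python3 -m inch '[{"x":0,"y":0,"z":-2,"twist":0},{"x":0,"y":0,"z":-2,"twist":0},{"x":0,"y":0,"z":-2,"twist":0},{"x":0,"y":0,"z":0,"twist":0}]'; python3 st.py
python3 -m inch '[{"x":0,"y":0,"z":-2,"twist":0},{"x":0,"y":0,"z":-2,"twist":0},{"x":0,"y":0,"z":-2,"twist":0},{"x":0,"y":0,"z":0,"twist":0}]'; python3 st.py
python3 -c "
from h import *
s,d=snap('wrist','w15');s,d=snap('side','s15')
cv2.imwrite('pics/s15c.png',cv2.resize(d['color'][150:260,270:420,::-1],None,fx=5,fy=5,interpolation=cv2.INTER_CUBIC))"
```

```text
t: 18.3
tool_pos: [0.5356, 0.0623, 0.2188]
orientation: [-1.243, -1.156, 1.156]
force: [-1.4, -0.2, -0.6]
opening: 0.0197
F x,y mm 5.9 -1.4 z 218.8 yaw 1.499 F [-1.4 -0.2 -0.6] op 0.0197 t 18.3
t: 18.7
tool_pos: [0.5416, 0.0618, 0.2188]
orientation: [-1.243, -1.156, 1.156]
force: [-0.4, 0.3, -0.0]
opening: 0.02
F x,y mm 11.9 -1.4 z 218.8 yaw 1.499 F [-0.4  0.3 -0. ] op 0.02 t 18.7
t 18.7 tcp [0.5416 0.0618 0.2188] yaw 1.499 ydir [ 0. -0. -1.] F [-0.4  0.3 -0. ] op 0.01996239765956504 q [ 0.02  0.16  1.82 -0.    1.17 -1.48]
t 18.75 tcp [0.5415 0.0618 0.2188] yaw 1.499 ydir [ 0. -0. -1.] F [-0.4  0.2  0.4] op 0.01957674219494769 q [ 0.02  0.16  1.82 -0.    1.17 -1.48]
```

View pics/w15.png

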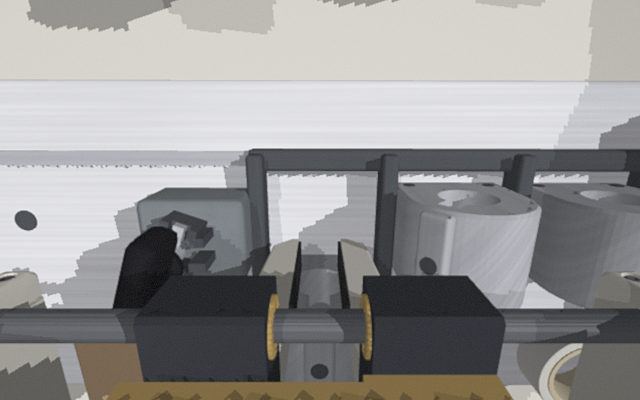

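View pics/s15c.png

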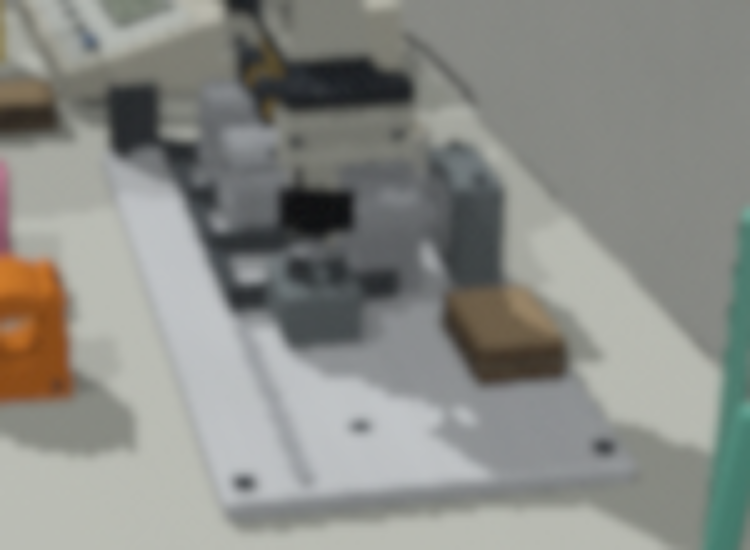

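The hub (side crop 385,220) is sliding onto the shaft and its dot (320,370) is unchanged relative to the fingers, so it is past the key's start. About 14 mm is left to the shoulder.

```bash
python3 -m inch '[{"x":0,"y":0,"z":-2,"twist":0},{"x":0,"y":0,"z":-2,"twist":0},{"x":0,"y":0,"z":-2,"twist":0},{"x":0,"y":0,"z":-2,"twist":0},{"x":0,"y":0,"z":-2,"twist":0},{"x":0,"y":0,"z":-2,"twist":0},{"x":0,"y":0,"z":0,"twist":0}]'; python3 st.py
python3 -m inch '[{"x":0,"y":0,"z":-1,"twist":0},{"x":0,"y":0,"z":-1,"twist":0},{"x":0,"y":0,"z":0,"twist":0}]'; python3 st.py
```

```text
t: 19.5
tool_pos: [0.5536, 0.061, 0.2188]
orientation: [-1.243, -1.156, 1.156]
force: [-0.7, 0.1, 0.0]
opening: 0.0203
F x,y mm 24.0 -1.4 z 218.8 yaw 1.4989 F [-0.7  0.1  0. ] op 0.0203 t 19.5
t: 19.8
tool_pos: [0.5546, 0.061, 0.2184]
orientation: [-1.24, -1.154, 1.157]
force: [-5.6, 0.9, 3.5]
opening: 0.0203
F x,y mm 24.9 -1.3 z 218.4 yaw 1.499 F [-5.6  0.9  3.5] op 0.0203 t 19.8
```

```bash
python3 -m inch '[{"x":0,"y":0,"z":-1,"twist":0},{"x":0,"y":0,"z":0,"twist":0},{"x":0,"y":0,"z":0,"twist":0}]'; python3 st.py
python3 -m inch '[{"x":0,"y":0,"z":-1,"twist":0},{"x":0,"y":0,"z":0,"twist":0},{"x":0,"y":0,"z":0,"twist":0}]'; python3 st.py
```

```text
t: 20.1
tool_pos: [0.555, 0.061, 0.2181]
orientation: [-1.239, -1.153, 1.158]
force: [-9.8, 0.2, 5.1]
opening: 0.02
F x,y mm 25.3 -1.3 z 218.1 yaw 1.4991 F [-9.8  0.2  5.1] op 0.02 t 20.1
t: 20.4
tool_pos: [0.5553, 0.0609, 0.2177]
orientation: [-1.237, -1.151, 1.16]
force: [-13.9, 0.9, 7.3]
opening: 0.02
F x,y mm 25.6 -1.3 z 217.7 yaw 1.4992 F [-13.9   0.9   7.3] op 0.02 t 20.4
```

Stiff stop at the expected shoulder position: 14 N with about 0.3 mm of movement per mm commanded. I back off and inspect.

```bash
python3 -m inch '[{"x":0,"y":0,"z":3,"twist":0},{"x":0,"y":0,"z":15,"twist":0},{"x":0,"y":0,"z":30,"twist":0},{"x":0,"y":0,"z":20,"twist":0},{"x":0,"y":-40,"z":0,"twist":0},{"x":0,"y":-40,"z":0,"twist":0},{"x":0,"y":-40,"z":0,"twist":0},{"x":0,"y":-20,"z":0,"twist":0},{"x":0,"y":0,"z":0,"twist":0},{"x":0,"y":0,"z":0,"twist":0}]'; python3 st.py
python3 -c "
from h import *
s,d=snap('wrist','w16')
cv2.imwrite('pics/w16c.png',cv2.resize(d['color'][150:320,230:400,::-1],None,fx=3.5,fy=3.5,interpolation=cv2.INTER_CUBIC));s,d=snap('side','s16')
cv2.imwrite('pics/s16c.png',cv2.resize(d['color'][150:260,270:420,::-1],None,fx=5,fy=5,interpolation=cv2.INTER_CUBIC))"
```

```text
t: 21.4
tool_pos: [0.4895, 0.0656, 0.3587]
orientation: [-1.243, -1.157, 1.156]
force: [0.1, -0.3, -0.2]
opening: 0.0202
F x,y mm -40.3 -1.4 z 358.7 yaw 1.499 F [ 0.1 -0.3 -0.2] op 0.0202 t 21.4
t 21.4 tcp [0.4895 0.0656 0.3587] yaw 1.499 ydir [ 0.001  0.    -1.   ] F [ 0.1 -0.3 -0.2] op 0.020190308921973057 q [ 0.03 -0.13  1.84 -0.    1.44 -1.47]
t 21.45 tcp [0.4891 0.0655 0.3575] yaw 1.4989 ydir [-0.001 -0.    -1.   ] F [-0.1 -0.7  0.4] op 0.020093898515721215 q [ 0.03 -0.13  1.84 -0.    1.44 -1.47]
```

View pics/w16.png

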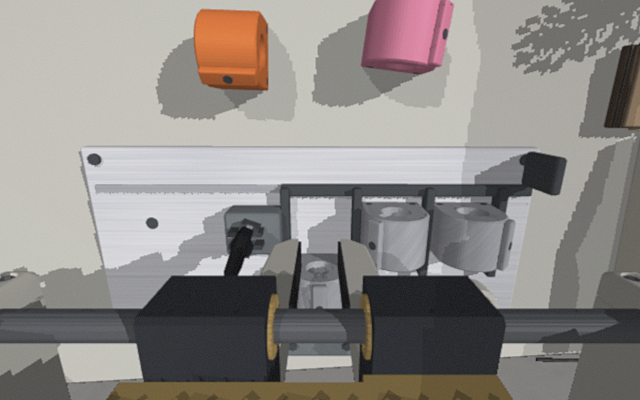

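View pics/s16c.png

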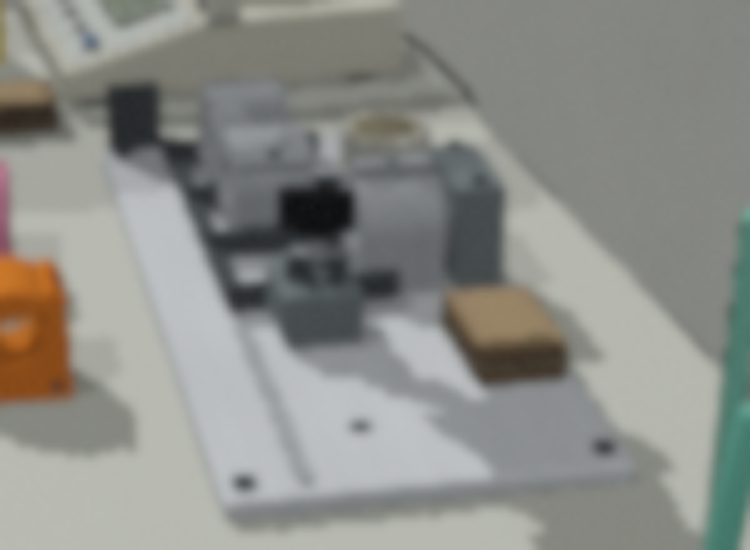

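The hub appears home next to the pedestal (side crop 400,220). The other two hubs are in their lanes (395,235 and 470,235) and the knob is parked (238,250). I move the camera over the hub to measure.

```bash
python3 -m inch '[{"x":0,"y":0,"z":-33,"twist":0},{"x":0,"y":0,"z":-33,"twist":0},{"x":0,"y":0,"z":-33,"twist":0},{"x":0,"y":0,"z":-11,"twist":0},{"x":0,"y":0,"z":0,"twist":0},{"x":0,"y":0,"z":0,"twist":0}]'; python3 st.py
python3 -c "
from h import *
s,d=snap('wrist','w17')
cv2.imwrite('pics/w17c.png',cv2.resize(d['color'][80:280,220:440,::-1],None,fx=3,fy=3,interpolation=cv2.INTER_CUBIC))"
```

```text
t: 22.1
tool_pos: [0.5985, 0.0577, 0.3568]
orientation: [-1.24, -1.154, 1.158]
force: [-0.2, 0.4, -0.4]
opening: 0.0201
F x,y mm 69.0 -1.4 z 356.8 yaw 1.499 F [-0.2  0.4 -0.4] op 0.0201 t 22.1
t 22.1 tcp [0.5985 0.0577 0.3568] yaw 1.499 ydir [-0.003 -0.    -1.   ] F [-0.2  0.4 -0.4] op 0.020104147662598056 q [ 0.01  0.16  1.54  0.    1.44 -1.49]
```

View pics/w17c.png

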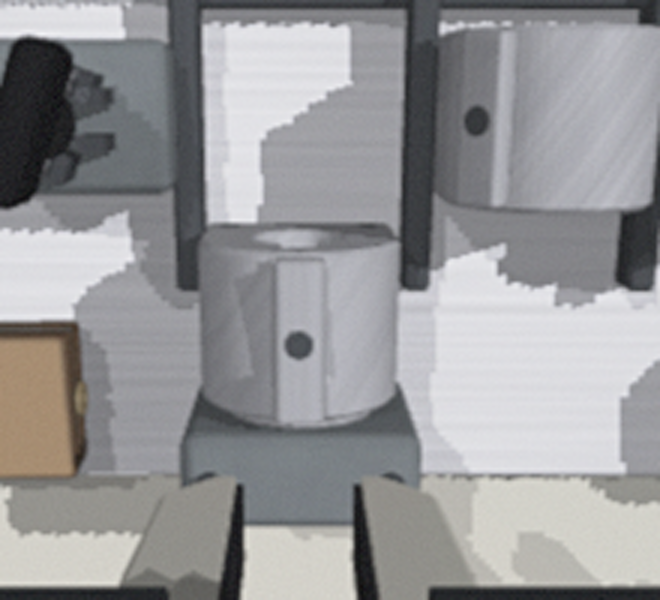

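```bash
python3 - <<'E'
from h import *
d=dict(np.load("pics/w17.npz"))
f=lambda u,v,z:ray(d,220+(u+.5)/3-.5,80+(v+.5)/3-.5,z)
a=-.072;t=np.array([.5298,.0641]);c,s=np.cos(a),np.sin(a)
def F(p):
    x,y=p[:2]-t;return np.round([(c*x+s*y)*1e3,(-s*x+c*y)*1e3],1)
for n,u,v,z in(("rib front",301,261,.082),("dot",299,345,.082),("rib back",301,421,.082),("ped front",300,432,.076),("ped back",300,522,.076),("ped L",188,460,.076),("ped R",419,460,.076),("midhub back",560,210,.07)):print(n,F(f(u,v,z)))
Q=cloud(d)
for u,v in((299,320),(299,400),(299,470),(240,320)):
    p=Q[80+v//3,220+u//3];print(u,v,F(p),p[2].round(4))
E
```

```text
rib front [34.5 -1.5]
dot [57.3 -2. ]
rib back [78.9 -1.4]
ped front [84.3 -1.7]
ped back [112.   -1.6]
ped L [ 92.8 -33.6]
ped R [92.7 32.3]
midhub back [22.5 68.7]
299 320 [50.2 -2.3] 0.0813
299 400 [72.7 -2.2] 0.0825
299 470 [95.2 -2.2] 0.0767
240 320 [ 52.5 -18.1] 0.0716
```

Since the start the rib and dot have moved 58.5–59.4 mm forward (58 expected), which agrees with home. To be sure it is fully seated, I repeat the push a little more firmly along the same path.

```bash
python3 -m inch '[{"x":0,"y":0,"z":37,"twist":0},{"x":0,"y":0,"z":37,"twist":0},{"x":0,"y":0,"z":36,"twist":0},{"x":0,"y":0,"z":0,"twist":0},{"x":0,"y":35,"z":0,"twist":0},{"x":0,"y":35,"z":0,"twist":0},{"x":0,"y":35,"z":0,"twist":0},{"x":0,"y":31,"z":0,"twist":0},{"x":0,"y":4,"z":0,"twist":0},{"x":0,"y":0,"z":0,"twist":0},{"x":0,"y":0,"z":0,"twist":0}]'; python3 st.py
```

```text
t: 23.25
tool_pos: [0.4904, 0.0656, 0.2207]
orientation: [-1.244, -1.158, 1.155]
force: [0.1, 1.0, 0.4]
opening: 0.02
F x,y mm -39.4 -1.3 z 220.7 yaw 1.499 F [0.1 1.  0.4] op 0.02 t 23.25
```

```bash
python3 -m inch '[{"x":0,"y":0,"z":-15,"twist":0},{"x":0,"y":0,"z":-15,"twist":0},{"x":0,"y":0,"z":-15,"twist":0},{"x":0,"y":0,"z":-12,"twist":0},{"x":0,"y":0,"z":-3,"twist":0},{"x":0,"y":0,"z":0,"twist":0},{"x":0,"y":0,"z":0,"twist":0}]'; python3 st.py
python3 -m inch '[{"x":0,"y":0,"z":-2,"twist":0},{"x":0,"y":0,"z":-1,"twist":0},{"x":0,"y":0,"z":0,"twist":0}]'; python3 st.py
```

```text
t: 23.95
tool_pos: [0.5492, 0.0614, 0.2195]
orientation: [-1.243, -1.157, 1.156]
force: [0.4, 0.6, 0.2]
opening: 0.0199
F x,y mm 19.5 -1.3 z 219.5 yaw 1.4991 F [0.4 0.6 0.2] op 0.0199 t 23.95
t: 24.25
tool_pos: [0.5522, 0.0611, 0.2188]
orientation: [-1.242, -1.156, 1.156]
force: [0.4, -0.6, 0.2]
opening: 0.0203
F x,y mm 22.6 -1.4 z 218.8 yaw 1.4991 F [ 0.4 -0.6  0.2] op 0.0203 t 24.25
```

```bash
python3 -m inch '[{"x":0,"y":0,"z":-1,"twist":0},{"x":0,"y":0,"z":-1,"twist":0},{"x":0,"y":0,"z":0,"twist":0}]'; python3 st.py
python3 -m inch '[{"x":0,"y":0,"z":-1,"twist":0},{"x":0,"y":0,"z":-1,"twist":0},{"x":0,"y":0,"z":-1,"twist":0},{"x":0,"y":0,"z":0,"twist":0},{"x":0,"y":0,"z":0,"twist":0}]'; python3 st.py
python3 -m inch '[{"x":0,"y":0,"z":-1,"twist":0},{"x":0,"y":0,"z":-1,"twist":0},{"x":0,"y":0,"z":0,"twist":0},{"x":0,"y":0,"z":0,"twist":0}]'; python3 st.py
```

```text
t: 24.55
tool_pos: [0.5542, 0.0609, 0.2187]
orientation: [-1.242, -1.156, 1.156]
force: [-1.2, 0.7, 1.4]
opening: 0.0199
F x,y mm 24.6 -1.4 z 218.7 yaw 1.499 F [-1.2  0.7  1.4] op 0.0199 t 24.55
t: 25.05
tool_pos: [0.5553, 0.0609, 0.2176]
orientation: [-1.237, -1.151, 1.16]
force: [-12.8, 1.3, 6.2]
opening: 0.0201
F x,y mm 25.7 -1.3 z 217.6 yaw 1.4992 F [-12.8   1.3   6.2] op 0.0201 t 25.05
t: 25.45
tool_pos: [0.5561, 0.061, 0.217]
orientation: [-1.234, -1.148, 1.162]
force: [-21.4, 0.9, 10.4]
opening: 0.0203
F x,y mm 26.4 -1.2 z 217.0 yaw 1.4994 F [-21.4   0.9  10.4] op 0.0203 t 25.45
```

Contact comes at the same place and stays stiff up to 21 N, so the hub is seated. I retreat and clear the view for the final check.

```bash
python3 -m inch '[{"x":0,"y":0,"z":3,"twist":0},{"x":0,"y":0,"z":5,"twist":0},{"x":0,"y":0,"z":25,"twist":0},{"x":0,"y":0,"z":37,"twist":0},{"x":0,"y":-40,"z":0,"twist":0},{"x":0,"y":-40,"z":0,"twist":0},{"x":0,"y":-40,"z":0,"twist":0},{"x":0,"y":-30,"z":0,"twist":0},{"x":-40,"y":0,"z":0,"twist":0},{"x":-40,"y":0,"z":0,"twist":0},{"x":-40,"y":0,"z":0,"twist":0},{"x":-40,"y":0,"z":0,"twist":0}]'
python3 -m inch '[{"x":-40,"y":0,"z":0,"twist":0},{"x":-40,"y":0,"z":0,"twist":0},{"x":-40,"y":0,"z":0,"twist":0},{"x":-40,"y":0,"z":0,"twist":0},{"x":0,"y":0,"z":0,"twist":0},{"x":0,"y":0,"z":0,"twist":0}]'
python3 -c "
from h import *
s,d=snap('top','t4')
cv2.imwrite('pics/t4c.png',cv2.resize(d['color'][110:270,90:470,::-1],None,fx=2.1,fy=2.1,interpolation=cv2.INTER_CUBIC))
d0=dict(np.load('pics/top0.npz'));df=np.abs(d0['color'].astype(int)-d['color']).sum(2)
P=cloud(d);a=-.072;t=np.array([.5298,.0641]);c,q=np.cos(a),np.sin(a);xy=P[...,:2]-t;X=c*xy[...,0]+q*xy[...,1];Y=-q*xy[...,0]+c*xy[...,1];Z=P[...,2]
def ex(n,m): print(n,m.sum(),'x',np.percentile(X[m],[2,50,98]).round(4),'y',np.percentile(Y[m],[2,50,98]).round(4),'z',np.percentile(Z[m],[50,95]).round(4))
ex('hub_top',(abs(Y)<.032)&(X>.02)&(X<.083)&(Z>.055))
ex('hub_right',(abs(Y-.072)<.032)&(abs(X)<.06)&(Z>.055));ex('hub_left',(abs(Y-.144)<.032)&(abs(X)<.06)&(Z>.055))
ex('knob',(abs(Y+.07)<.032)&(abs(X)<.04)&(Z>.085))
"
```

```text
t: 26.65
tool_pos: [0.4777, -0.0954, 0.3694]
orientation: [-1.244, -1.158, 1.156]
force: [1.2, 0.6, -0.8]
opening: 0.0199
t: 27.25
tool_pos: [0.4663, -0.2544, 0.3688]
orientation: [-1.244, -1.155, 1.154]
force: [-0.3, -0.1, 0.0]
opening: 0.0199
t 27.25 tcp [ 0.4663 -0.2544  0.3688] yaw 1.4968 ydir [ 0.001 -0.    -1.   ] F [-0.3 -0.1  0. ] op 0.01989965325958026 q [-0.6  -0.04  1.73  0.    1.45 -2.09]
hub_top 389 x [0.0318 0.0544 0.082 ] y [-0.028 -0.002  0.025] z [0.0708 0.0825]
hub_right 391 x [-0.0263 -0.0044  0.0204] y [0.0428 0.0688 0.0971] z [0.0723 0.0768]
hub_left 405 x [-0.0259 -0.0036  0.0202] y [0.1155 0.1408 0.1703] z [0.0723 0.0772]
knob 75 x [-0.0215 -0.0032  0.0164] y [-0.0785 -0.0694 -0.0597] z [0.095  0.0984]
```

View pics/t4c.png

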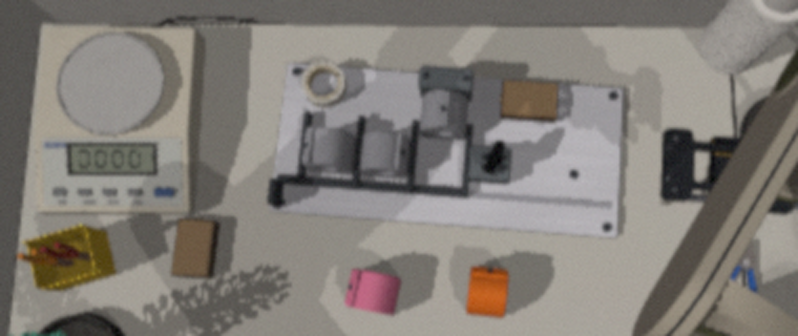

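hub_top's front edge lies 58.1 mm ahead of the lane hubs' front edges (58.0 means home). The other two hubs are in their lanes, the knob is at 97–98 mm and turned, and the bystanders look unmoved. I hand in.

```bash
python3 -c "
from plant import robot
print(robot.close_job())"
```

```text
the job is handed in; nothing more can be done
None
```

The job is done and handed in at about 27 s of robot time. I parked the plunger, slid the carriage until hub_top stood in front of the shaft, and pushed that hub home.

- **Plunger:** I lifted the knob 16 mm, turned it 1.22 rad counter-clockwise and let it down. After release its top was 9 mm up, and it was still there and turned at the end.
- **Carriage:** I slid it left by the tab to about 0.1077 m as read from the arm (target 0.108). In the camera view the hub's rib was within 0.6 mm of the shaft.
- **Hub:** hub_top started in the right-hand lane. I pushed it along the deck without lifting until it hit a stiff stop. A second push reached the same place and held at about 21 N.
- **Final checks:** hub_top stood 58.1 mm ahead of the other two hubs in the top view (58.0 is home). The other two hubs were in their lanes, the bystanders looked unmoved, and the robot was clear. The cutters were partly hidden by the arm in that last view.
- **Small disagreements:** the earlier wrist-camera measurements put the hub's travel at 58.5 to 59.4 mm, which is within calibration error. My first two move commands were refused because rows left out some of the four keys; nothing moved.

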